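# Screw the air elbow into the clamped port

## Robot

A 6-joint arm with a two-finger parallel gripper is mounted at the origin on a cart in front of the work surface, level with it; the furniture and walls round the work are solid. World frame = base frame: x ahead of the robot, y to its left, z up, the work surface at z = 0. Lengths are in m, angles in rad, forces in N, time in s.
With the tool pointing down it reaches from about 0.25 to 0.725 m from the base axis. Payload 4 kg.
Tool frame: the origin (TCP) lies on the mounting face of the last link; the fingertips stand 173 mm ahead of it and the grasp point (between the pads) lies 155 mm ahead of it (tip_extent is the distance from the TCP to the fingertips, in m); z points along the fingers, y is the line along which they close (so a half turn about z gives the same grasp; the last joint's range is limited). The gripper opens to 85 mm and grips with 20 to 120 N. Pads are 22 mm wide; open, the fingers measure 114 mm over their backs; the gripper's body (76 mm by 85 mm) begins 54 mm behind the grasp point. The pads swing forward as they close: fully open they stand 13 mm farther back than shut.
Start: joints at [-1.138, 0.241, 0.005, 1.335, 0, 1.571], TCP at [0.21, -0.454, 0.405] pointing down, gripper open.
Joint ranges: [-2.72, 2.72], [-1.05, 1.87], [-1.09, 1.28], [-1.99, 2.15], [-1.42, 1.44], [-3.14, 3.14]. Speed limits (rad/s): [2.79, 2.79, 3.14, 3.14, 3.14, 3.14].

## Interface

Orientations are given as [roll, pitch, yaw] about the fixed x, y, z axes, in that order (R = Rz(yaw) Ry(pitch) Rx(roll)).
In Python, from cell import * gives the robot as it stands. The module is installed in compiled form; this text tells all that it offers.
- The arm moves only by the tool carry_out, never from a script. Its argument "increments" is a list of rows, each an object with "jaw": the closure, from 0 (fully open) to 1 (shut); "offset": the shift along the tool's x, y, z in cm, a list of three; "yaw": the turn about the tool's z in rad. A call has 1 to 12 rows; each row is the pose to reach, as a shift and turn from the pose commanded when the call began, along the tool's axes at that moment; what a row does not reach only later rows make up. A row lasts 1/8 s, in which the tool goes at most 62.5 mm and 10.7 degrees, less where a joint would pass 70% of its speed; a pose out of reach is approached as far as the arm can. A call with a gripper value outside its range is refused whole. The fingers move at their own pace and stop on an object; "squeeze" is the grip in N (left out, the last holds). Time passes only in rows, so rows that repeat a pose let the fingers close. It gives the time, the measured TCP pose, the force, the opening and the grip force at its end, in the units of the state.
- observe(): the state, without advancing time (a new reading comes with each control period).
- camera(name): name is "scene" or "top" or "wrist"; returns a dict with "pixels" (420x560x3 uint8, red, green, blue), "fx", "fy", "cx", "cy" (pixels), "eye" and "attitude" of the camera in the world. Camera axes: x right, y up, looking along -z (the intrinsics and any distortion apply to the point x, -y, -z); pixel columns grow to the right and rows downward; lengths in m; the calibration is good to about 2 mm. A picture is of the moment at which its call begins. There is no depth.
- finish_job(): hands the job in; it is judged then, once.
The state is a dict: "time": time; "q": joint angles; "joint_vel": joint speeds; "joint_efforts": joint torques, N m; "ee_pos": TCP position; "ee_rot": TCP orientation; "ft_force": force on the tool from outside, world axes, zero at the start; "wrist_torque": the same for the moment, N m; "grip_width": finger opening in m; "grip_force": force on a finger pad.
Only numpy, scipy, OpenCV 4.12 (cv2) and the standard library are available. Lean on these libraries where they do the work, as an engineer would, in place of code of your own. Each camera call takes 0.05 s, during which the arm holds its last target. There are 200 camera calls.

## Task

Take the brass elbow fitting out of its wooden rack, put its two side pins into the slots of the brass port clamped in the small grey vice, and screw it in clockwise until you feel it come up against the seal and turn stiffly. Then give it thirty degrees more, no further, and let go so that it stays tight; never force it, and leave the oil bottle, the harmonica comb and the pin block undisturbed.

Things in the scene. Friction and masses are not known exactly. Their poses are not given: they have to be found in the camera images.
- elbow: Loose brass right-angle fitting, about 140 g. Origin on its screw axis at the underside of its round collar (40 mm across, z 0 to 5 mm); z up. A hose barb, 17 mm across, sticks out along +x to 46 mm at z = 26 mm. It starts standing in the rack's hole, collar on the rack's top.
- elbow_grip (a point): Middle of the elbow's block-shaped body above the collar, on the axis, 35 mm above the elbow's origin. The body is 26 mm (x) by 24 mm (y), from z = 5 to 51 mm above the origin: grip it across y.
- elbow_pins (a point): On the elbow's axis, 21.5 mm below its origin, at the height of two steel pins, 5 mm thick, that stick out along +x and -x, 30 mm over their ends. The spigot they sit in is 20 mm across and tapers below them to a nipple 16 mm across, whose flat end is 34 mm below the elbow's origin.
- rack: Fixed light wooden block 86 x 86 x 40 mm with one upright through hole 32 mm across in its middle; origin at the centre of its underside.
- port_vice: Fixed small grey machine vice, base 130 (x) x 92 (y) x 16 mm, jaws 66 mm high, clamping the upright brass port; its screw and bar stick out to y = -76 mm. Origin at the centre of its underside, below the port's axis.
- port_mouth (a point): Centre of the port's upper rim, 80 mm above the table; axes as the vice. Port 46 mm across, bore 24 mm, with two slots 50 degrees wide, out to radius 18 mm, along +x and -x, marked red. Pins within 10 degrees of the slots (either way round) pass straight down and rest on the thread's start, elbow origin then about 12 mm above this point.
- port_thread (a point): Axis at mid thread, 15 mm below the mouth. Right-hand thread, clockwise from above lowers the elbow 30 mm per turn, with 0.9 mm play up and down (10 degrees), 2 mm sideways. At an unseen angle 20 to 90 degrees past the slots the pins draw up against the thread with the nipple on the seal, and turning stiffens. Hard stop at about 150 degrees.
- port_seal (a point): Axis 25 mm below the mouth, near a spring-backed seal (its own height, within 5 mm of here, is not known). It pushes up on the nipple with 4 N at first touch and 5.5 N more per mm. An elbow pushed lightly down touches it about 10 degrees before the play is used up and turning stiffens; 30 degrees after that the pins pull on the thread with about 12 N, and friction holds them.
- oil_bottle: Small white oil bottle with a red nozzle, the one nearest the grey vice (another stands behind the press), 36 mm across, 126 mm high, upright; origin at the centre of its underside. Bystander.
- comb: Harmonica comb, black and light metal, 128 x 12 x 34 mm, standing on edge; origin at the centre of its underside. Bystander.
- pin_block: Drilled aluminium block with steel dowel pins, 165 x 96 x 51 mm; origin at the centre of its underside. Bystander.
Things that resemble listed ones, but are neither listed nor needed, are in the scene too. What is shaped like the elbow but purple or turquoise is not meant.

How it is judged:
On the way, in this order (a step that is already met when the one before it is completed fails the run):
1. the elbow is lifted clear of the rack (height (world z) of elbow above 0.095 m), for 0.1 s.
2. the elbow's pins are down in the port's slots (z of elbow in the frame of port_mouth below 0.0145 m and horizontal distance between elbow and port_mouth below 0.005 m and angle between elbow's own z axis and vertical below 0.15 rad), for 0.1 s.
At the end, for the whole second after the job is handed in: The elbow is screwed upright into the port and at rest, its pins pulled up against the thread with 6 to 18 N (roughly 10 to 45 degrees past first resistance), its axis within 4 mm of the port's and its tilt under 0.1 rad (contact force between elbow and port_vice between 6 and 18 N and z of elbow in the frame of port_mouth below 0.0125 m and horizontal distance between elbow and port_mouth below 0.004 m and angle between elbow's own z axis and vertical below 0.1 rad and linear speed of elbow below 0.01 m/s); the robot touches nothing.
It fails at once if the elbow is forced: more than 25 N between it and the port (jammed, pressed or overtightened) (contact force between elbow and port_vice above 25 N).
It fails at once if a bystander is shifted by more than 2 cm (distance of any of oil_bottle, comb, pin_block from where it was at the start of the episode above 0.02 m).
It also fails if it takes over 67 s, if anything falls off the work surface, if the arm or the gripper's body presses on something with over 40 N, if the wrist force passes 120 N, or if a joint passes its speed limit or range.

## Working session

There is one attempt and no reset: what is moved stays moved. The work goes in short steps, Python scripts to look and compute and a tool call to move; the robot and the scene stay as the last step left them, time stands still between calls to the robot, and variables do not carry over. Pictures are saved under pics/ and viewed, at most 10 in all, crops included, and the job is handed in when it is done.

Besides the shell and the picture viewer there is one more tool, called after "Request:" by a JSON object that holds its "fn" and its "kwargs". carry_out: Moves the arm, as the interface text tells. Its arguments: {"type":"object","properties":{"increments":{"type":"array","items":{"type":"object","properties":{"jaw":{"type":"number"},"offset":{"type":"array","items":{"type":"number"}},"yaw":{"type":"number"}}}},"squeeze":{"type":"number"}},"required":["increments"]}

```bash
mkdir -p pics
cat > h.py <<'E'
from cell import *
import numpy as np, cv2, json
def snap(n,f):
    c=camera(n); cv2.imwrite('pics/'+f+'.png',c['pixels'][:,:,::-1])
    np.savez('pics/'+f+'.npz',**{k:np.array(v) for k,v in c.items()}); return c
E
python3 - <<'E'
from h import *
o=observe(); print(o)
for n in('scene','top'):
    c=snap(n,n+'0'); print({k:v for k,v in c.items() if k!='pixels'})
E
```

```text
{'time': 0.0, 'q': array([-1.13803704e+00,  2.41402656e-01,  3.68908260e-03,  1.33515616e+00,
        3.62338626e-05,  1.57080502e+00]), 'joint_vel': array([ 2.15118169e-04, -2.11230874e-04, -1.34670966e-04, -1.54756639e-03,
        1.26227930e-03, -8.12284604e-05]), 'joint_efforts': array([ 1.42580244e-03, -3.72320223e+01,  2.52407008e+01,  1.72856235e-02,
        1.71381653e-04,  3.21037639e-06]), 'ee_pos': array([ 0.20957876, -0.45365688,  0.4038043 ]), 'ee_rot': array([-3.13951925e+00, -3.62157548e-05,  4.32750518e-01]), 'ft_force': array([-0.69621989,  0.3733494 , -0.35047365]), 'wrist_torque': array([-0.00530052,  0.04410256,  0.01403435]), 'grip_force': 0.0, 'grip_width': 0.08513629759259596}
{'fx': 463.2203287311564, 'fy': 463.2203287311564, 'cx': 281.78810361957045, 'cy': 211.25438820537263, 'eye': array([-0.10619351,  0.68254398,  0.60805141]), 'attitude': array([ 1.04103656e+00, -1.33912962e-04, -2.31169949e+00])}
{'fx': 484.3436984709647, 'fy': 484.3436984709647, 'cx': 269.2316386460436, 'cy': 214.6650476589757, 'eye': array([0.47741894, 0.05188383, 1.1091122 ]), 'attitude': array([ 0.10650355,  0.0252001 , -1.5504826 ])}
```

View pics/scene0.png

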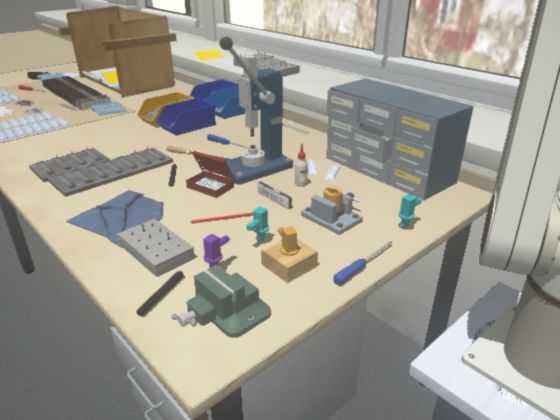

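View pics/top0.png

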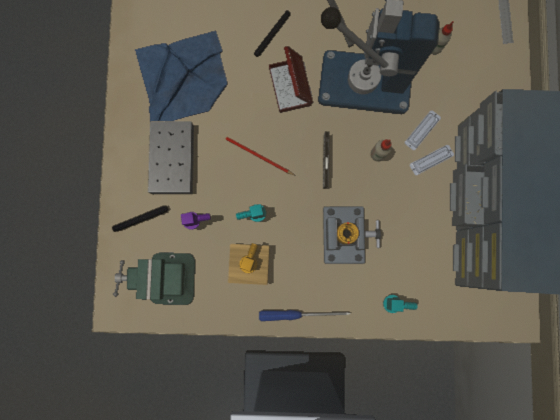

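Scene: the brass elbow in the wooden rack is at about (289,240), with a purple one at (213,250) and turquoise ones at (260,222) and (408,208). The grey vice with the brass port is at (333,205), and the green vice at (228,298) is a decoy. Top: rack elbow (248,260), port (348,233).

Candidates for the elbow: brass in rack (248,260), purple (195,220), turquoise (255,213) and (395,304). The brass one in the wooden rack fits. I'll confirm it in a crop.

```bash
cat >> h.py <<'E'
from scipy.spatial.transform import Rotation as R
def ray(c,u,v,z):
    d=R.from_euler('xyz',c['attitude']).apply([(u-c['cx'])/c['fx'],-(v-c['cy'])/c['fy'],-1.])
    e=np.array(c['eye']); return e+d*(z-e[2])/d[2]
def proj(c,p):
    d=R.from_euler('xyz',c['attitude']).inv().apply(np.array(p)-c['eye'])
    return c['cx']-c['fx']*d[...,0]/d[...,2], c['cy']+c['fy']*d[...,1]/d[...,2]
E
python3 - <<'E'
from h import *
c=np.load('pics/top0.npz')
im=cv2.imread('pics/top0.png')
cv2.imwrite('pics/crop1.png',cv2.resize(im[195:295,220:390],None,fx=4.7,fy=4.7,interpolation=cv2.INTER_CUBIC))
for n,u,v,z in [('port',348,233,.08),('rack tl',229,244,.04),('rack br',270,284,.04),('elbtop',248,265,.091),('vice tl',323,207,.016),('vice br',367,264,.016)]: print(n,ray(c,u,v,z).round(4))
E
```

```text
port [ 0.5508 -0.0878  0.08  ]
rack tl [0.5244 0.1688 0.04  ]
rack br [0.4387 0.0764 0.04  ]
elbtop [0.479  0.1221 0.091 ]
vice tl [ 0.6134 -0.0398  0.016 ]
vice br [ 0.4867 -0.139   0.016 ]
```

View pics/crop1.png

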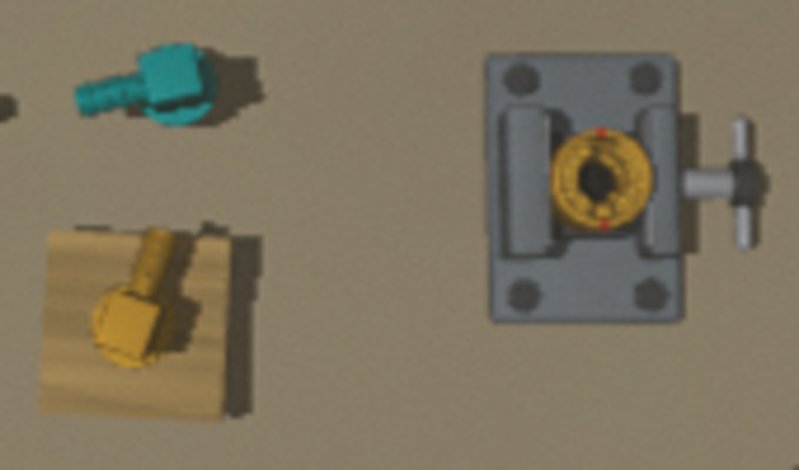

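Crop: brass elbow in the light wooden rack confirmed, with its body top at crop (130,325) and barb tip at (158,232). The port is at (602,180), with its red slot marks at (601,132) and (604,225).

```bash
cat >> h.py <<'E'
def move(tgt,yaw=None):
    """tool-frame offset (cm) and yaw from measured pose to TCP target"""
    o=observe(); M=R.from_euler('xyz',o['ee_rot']); y0=o['ee_rot'][2]
    off=M.inv().apply(np.array(tgt)-o['ee_pos'])*100
    y=0 if yaw is None else -((yaw-y0+np.pi)%(2*np.pi)-np.pi)
    print('offset cm',off.round(2),'yaw',round(y,3),'pos',o['ee_pos'].round(4),'rot',o['ee_rot'].round(4),'q',o['q'].round(2)); return off,y
E
python3 - <<'E'
from h import *
c=np.load('pics/top0.npz')
f=lambda u,v,z:ray(c,220+u/4.7,195+v/4.7,z)[:2]
a=f(130,325,.091);t=f(158,232,.074); print('axis',a,'tip',t,'len',np.linalg.norm(t-a),'yaw',np.arctan2(*(t-a)[::-1]))
s1=f(601,132,.08);s2=f(604,225,.08);print(s1,s2,(s1+s2)/2,np.arctan2(*(s1-s2)[::-1]),np.linalg.norm(s1-s2))
e1=f(487,55,.016);e2=f(492,322,.016);print('vice edge yaw',np.arctan2(*(e1-e2)[::-1]))
e1=f(48,232,.04);e2=f(38,412,.04);e3=f(222,420,.04);e4=f(231,240,.04);print('rack',(e1+e2+e3+e4)/4,np.arctan2(*(e1-e2)[::-1]))
move([.47,.122,.36],-.2);move([.47,.122,.36],-.2+np.pi)
E
```

```text
axis [0.48076054 0.12281855] tip [0.52314254 0.11230608] len 0.04366629812119599 yaw -0.2431338849800019
[ 0.57188019 -0.08743957] [ 0.52987793 -0.08891577] [ 0.55087906 -0.08817767] 0.03513106800495308 0.04202818574433917
vice edge yaw 0.026948104391046643
rack [0.48068203 0.12418183] -0.02680362701521944
offset cm [ 47.78 -41.33   4.47] yaw 0.633 pos [ 0.2096 -0.4537  0.4039] rot [-3.1397  0.      0.4328] q [-1.14  0.24  0.    1.34 -0.    1.57]
offset cm [ 47.78 -41.33   4.47] yaw -2.509 pos [ 0.2096 -0.4537  0.4039] rot [-3.1397  0.      0.4328] q [-1.14  0.24  0.    1.34 -0.    1.57]
```

Request:
{"fn": "carry_out", "kwargs": {"increments": [{"jaw": 0, "offset": [0, 0, 0], "yaw": 0.18}]}}

```text
time: 0.22
ee_pos: [0.2096, -0.4537, 0.4041]
ee_rot: [-3.14, 0.0, 0.248]
ft_force: [-0.5, -0.0, -0.6]
grip_width: 0.0855
grip_force: 0.0
```

```bash
python3 -c "
from h import *
move([.47,.122,.36],-.2)"
```

```text
offset cm [ 39.37 -49.42   4.47] yaw 0.448 pos [ 0.2096 -0.4537  0.4041] rot [-3.1402e+00  2.0000e-04  2.4790e-01] q [-1.14  0.24  0.    1.34  0.    1.76]
```

Request:
{"fn": "carry_out", "kwargs": {"increments": [{"jaw": 0, "offset": [4, -5, 0], "yaw": -0.18}, {"jaw": 0, "offset": [8, -10, 0], "yaw": -0.36}, {"jaw": 0, "offset": [12, -15, 0], "yaw": -0.54}, {"jaw": 0, "offset": [15, -19, 0], "yaw": -0.72}, {"jaw": 0, "offset": [18, -23, 1], "yaw": -0.9}, {"jaw": 0, "offset": [21, -27, 2], "yaw": -1.08}, {"jaw": 0, "offset": [25, -31, 3], "yaw": -1.26}, {"jaw": 0, "offset": [28, -35, 4], "yaw": -1.44}, {"jaw": 0, "offset": [31, -39, 4.5], "yaw": -1.62}, {"jaw": 0, "offset": [35, -43, 4.5], "yaw": -1.8}, {"jaw": 0, "offset": [38, -47, 4.5], "yaw": -1.98}, {"jaw": 0, "offset": [40.4, -49.1, 4.5], "yaw": -2.16}]}}

```text
time: 1.72
ee_pos: [0.4783, 0.1248, 0.3591]
ee_rot: [-3.141, -0.001, 2.421]
ft_force: [-0.3, -1.4, 0.5]
grip_width: 0.0854
grip_force: 0.0
```

```bash
python3 -c "
from h import *
move([.4808,.1228,.34],-.243+np.pi)"
```

```text
offset cm [-0.32  0.01  1.91] yaw -0.477 pos [0.4783 0.1248 0.3591] rot [-3.1408e+00 -7.0000e-04  2.4213e+00] q [ 0.26  0.25 -0.1   1.22  0.    0.98]
```

Request:
{"fn": "carry_out", "kwargs": {"increments": [{"jaw": 0, "offset": [-0.3, 0, 1], "yaw": -0.18}, {"jaw": 0, "offset": [-0.3, 0, 1.9], "yaw": -0.36}, {"jaw": 0, "offset": [-0.3, 0, 1.9], "yaw": -0.48}, {"jaw": 0, "offset": [-0.3, 0, 1.9], "yaw": -0.48}]}}

```text
time: 2.22
ee_pos: [0.4801, 0.1205, 0.3401]
ee_rot: [-3.141, -0.001, 2.891]
ft_force: [-0.3, 0.6, -0.3]
grip_width: 0.0852
grip_force: 0.0
```

```bash
python3 -c "
from h import *
c=snap('wrist','w1'); print(c['eye'],c['attitude'],observe()['ee_pos'],observe()['ee_rot'])
print(proj(c,np.array([[.4808,.1228,.091],[.4808+.046*np.cos(.243),.1228-.046*np.sin(.243),.066]])))
s=snap('scene','s1')
"
```

```text
[0.40876445 0.13983757 0.31003141] [-2.90348008e-01 -8.77474649e-05  1.32098237e+00] [0.48018798 0.1205286  0.34036661] [-3.14121650e+00 -7.47616159e-04  2.89072681e+00]
(array([282.65927936, 282.78882781]), array([221.62386694, 265.36305204]))
```

View pics/w1.png

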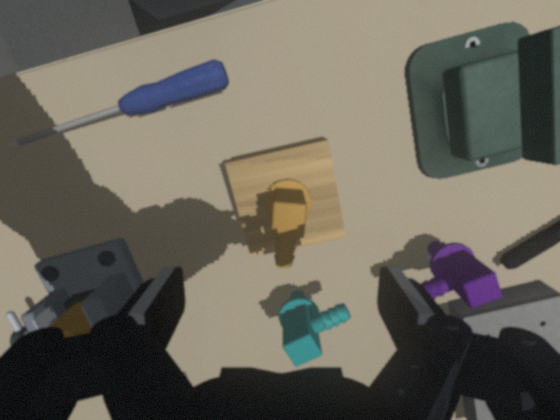

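Wrist view: elbow at (289,205) with its barb tip at (284,262), against predicted body top (283,222) and barb tip (283,265). I'll enlarge it.

```bash
python3 -c "
from h import *
c=np.load('pics/w1.npz');im=cv2.imread('pics/w1.png')[130:275,210:360]
im=cv2.resize(im,None,fx=4,fy=4,interpolation=cv2.INTER_CUBIC)
# overlay of model at current estimate
ps=-.243
def P(x,y,z): return [.4808+x*np.cos(ps)-y*np.sin(ps),.1228+x*np.sin(ps)+y*np.cos(ps),.04+z]
def dr(pts,col):
    u,v=proj(c,np.array([P(*p) for p in pts])); q=np.stack([(u-210)*4,(v-130)*4],1).astype(int); cv2.polylines(im,[q],True,col,1)
dr([(s*.013,t*.012,.051) for s,t in((1,1),(1,-1),(-1,-1),(-1,1))],(0,0,255))
dr([(.02*np.cos(a),.02*np.sin(a),.005) for a in np.linspace(0,6.28,40)],(0,255,0))
dr([(.046,.0085*np.cos(a),.026+.0085*np.sin(a)) for a in np.linspace(0,6.28,30)],(255,0,0))
cv2.imwrite('pics/w1c.png',im)"
```

```text
(no output)
```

View pics/w1c.png

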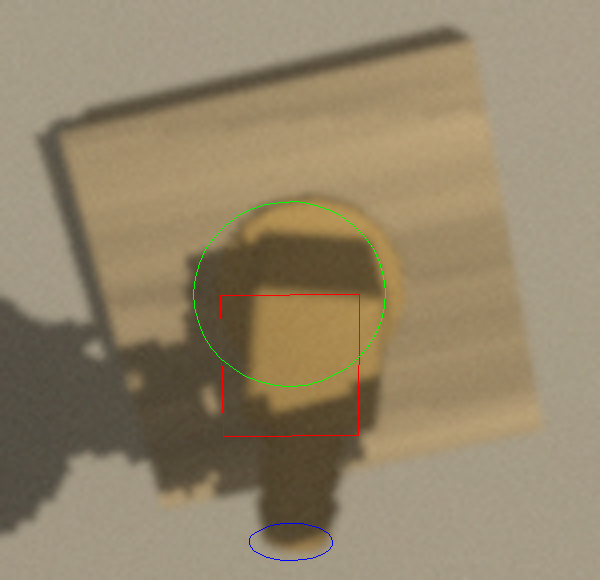

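Crop: the collar's right edge is at 403 against the modelled 386, and the barb tip at 297 against 291. So the elbow sits about 4 mm further +y at the body, and its yaw is about -0.3.

```bash
python3 -c "
from h import *
move([.4807,.126,.23],-.295+np.pi)"
```

```text
offset cm [ 0.09  0.54 11.06] yaw 0.044 pos [0.4803 0.1205 0.3406] rot [-3.1414e+00 -3.0000e-04  2.8908e+00] q [ 0.25  0.27 -0.13  1.17  0.    0.5 ]
```

Request:
{"fn": "carry_out", "kwargs": {"increments": [{"jaw": 0, "offset": [0.1, 0.5, 2], "yaw": 0.05}, {"jaw": 0, "offset": [0.1, 0.5, 5], "yaw": 0.05}, {"jaw": 0, "offset": [0.1, 0.5, 8], "yaw": 0.05}, {"jaw": 0, "offset": [0.1, 0.5, 10], "yaw": 0.05}, {"jaw": 0, "offset": [0.1, 0.5, 11], "yaw": 0.05}, {"jaw": 0, "offset": [0.1, 0.5, 11], "yaw": 0.05}]}}

```text
time: 3.08
ee_pos: [0.4804, 0.1256, 0.2304]
ee_rot: [-3.141, -0.001, 2.842]
ft_force: [-0.7, -0.5, 0.1]
grip_width: 0.0857
grip_force: 0.0
```

Request:
{"fn": "carry_out", "kwargs": {"squeeze": 40, "increments": [{"jaw": 0.3, "offset": [0, 0, 0], "yaw": 0}, {"jaw": 0.5, "offset": [0, 0, 0], "yaw": 0}, {"jaw": 0.8, "offset": [0, 0, 0], "yaw": 0}, {"jaw": 1, "offset": [0, 0, 0], "yaw": 0}, {"jaw": 1, "offset": [0, 0, 0], "yaw": 0}, {"jaw": 1, "offset": [0, 0, 0], "yaw": 0}, {"jaw": 1, "offset": [0, 0, 0], "yaw": 0}, {"jaw": 1, "offset": [0, 0, 0], "yaw": 0}]}}

```text
time: 4.08
ee_pos: [0.4808, 0.1257, 0.2313]
ee_rot: [3.141, 0.001, 2.843]
ft_force: [-0.9, -1.1, 4.7]
grip_width: 0.0234
grip_force: 39.6
```

Request:
{"fn": "carry_out", "kwargs": {"increments": [{"jaw": 1, "offset": [0, 0, -1], "yaw": 0}, {"jaw": 1, "offset": [0, 0, -3], "yaw": 0}, {"jaw": 1, "offset": [0, 0, -5], "yaw": 0}, {"jaw": 1, "offset": [0, 0, -8], "yaw": 0}, {"jaw": 1, "offset": [0, 0, -10], "yaw": 0}, {"jaw": 1, "offset": [0, 0, -11], "yaw": 0}, {"jaw": 1, "offset": [0, 0, -11], "yaw": 0}]}}

```text
time: 4.95
ee_pos: [0.4806, 0.1257, 0.341]
ee_rot: [3.141, 0.001, 2.843]
ft_force: [-0.8, -1.2, -1.5]
grip_width: 0.024
grip_force: 39.4
```

```bash
python3 -c "
from h import *
c=snap('wrist','w2');t=snap('top','t2');s=snap('scene','s2')
o=observe();p=o['ee_pos'];ps=o['ee_rot'][2]-np.pi
def outl(c,f,u0,u1,v0,v1,k):
    im=cv2.resize(cv2.imread('pics/'+f+'.png')[v0:v1,u0:u1],None,fx=k,fy=k,interpolation=cv2.INTER_CUBIC)
    def dr(pts,col):
        x,y,z=np.array(pts).T
        w=np.stack([p[0]+x*np.cos(ps)-y*np.sin(ps),p[1]+x*np.sin(ps)+y*np.cos(ps),p[2]-.19+z],1)
        u,v=proj(c,w); cv2.polylines(im,[np.stack([(u-u0)*k,(v-v0)*k],1).astype(int)],True,col,1)
    A=np.linspace(0,6.28,40)
    dr([(.02*np.cos(a),.02*np.sin(a),0) for a in A],(0,255,0))
    dr([(.046,.0085*np.cos(a),.026+.0085*np.sin(a)) for a in A],(255,0,0))
    dr([(.008*np.cos(a),.008*np.sin(a),-.034) for a in A],(255,0,255))
    dr([(.015,0,-.0215),(-.015,0,-.0215)],(0,0,255))
    return im
a=outl(c,'w2',190,390,150,350,2.9)
u,v=map(int,proj(s,p-[0,0,.17]));b=outl(s,'s2',u-20,u+20,v-60,v+60,4.8)
cv2.imwrite('pics/m2.png',np.hstack([a,cv2.copyMakeBorder(b,0,max(0,a.shape[0]-b.shape[0]),0,0,0)[:a.shape[0]]]))
move([.5509,-.0882,.345],.03+np.pi)
"
```

```text
offset cm [-13.05 -18.34  -0.55] yaw -0.329 pos [0.4801 0.1255 0.3396] rot [-3.1404e+00 -2.0000e-03  2.8428e+00] q [ 0.26  0.27 -0.13  1.17  0.    0.55]
```

View pics/m2.png

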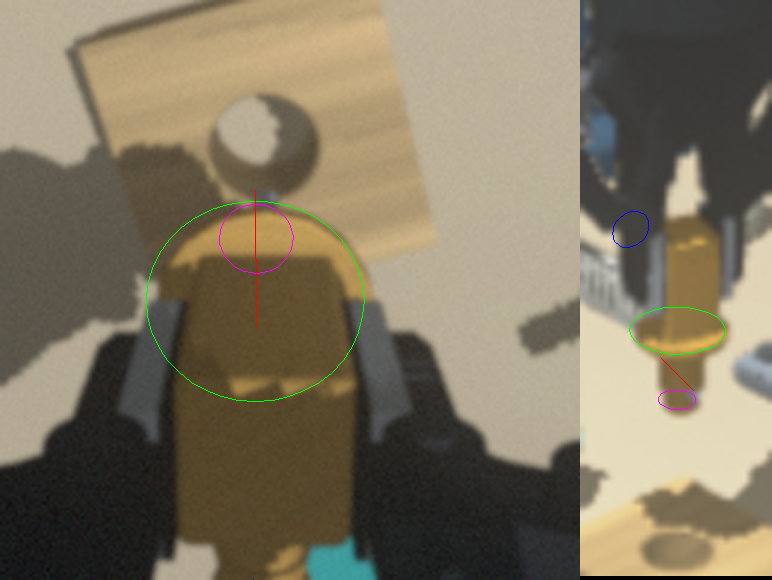

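Lifted: the wrist view (left) shows the elbow upright between the pads with the rack hole empty behind it. In the scene view (right) the modelled collar and nipple fit within about 1 to 2 mm, so the elbow is where the grip says it is. Next I'll move above the port.

Request:
{"fn": "carry_out", "kwargs": {"increments": [{"jaw": 1, "offset": [-1, -1.5, -0.5], "yaw": -0.03}, {"jaw": 1, "offset": [-3, -4, -0.5], "yaw": -0.08}, {"jaw": 1, "offset": [-5.5, -8, -0.5], "yaw": -0.16}, {"jaw": 1, "offset": [-8.5, -12, -0.5], "yaw": -0.24}, {"jaw": 1, "offset": [-11, -16, -0.5], "yaw": -0.3}, {"jaw": 1, "offset": [-12.5, -17.8, -0.5], "yaw": -0.33}, {"jaw": 1, "offset": [-13, -18.3, -0.5], "yaw": -0.33}, {"jaw": 1, "offset": [-13, -18.3, -0.5], "yaw": -0.33}, {"jaw": 1, "offset": [-13, -18.3, -0.5], "yaw": -0.33}]}}

```text
time: 6.22
ee_pos: [0.5506, -0.0864, 0.3455]
ee_rot: [3.141, -0.001, -3.109]
ft_force: [-0.3, 0.1, -1.1]
grip_width: 0.0234
grip_force: 39.4
```

```bash
cat >> h.py <<'E'
def circ(r,z): 
    A=np.linspace(0,6.28,40); return np.stack([r*np.cos(A),r*np.sin(A),0*A+z],1)
def over(c,f,p,ps,port,pyaw,u0,u1,v0,v1,k):
    im=cv2.resize(c['pixels'][v0:v1,u0:u1,::-1],None,fx=k,fy=k,interpolation=cv2.INTER_CUBIC)
    def dr(pts,o,a,col):
        w=R.from_euler('z',a).apply(np.array(pts))+o
        u,v=proj(c,w); cv2.polylines(im,[np.stack([(u-u0)*k,(v-v0)*k],1).astype(int)],True,col,1)
    e=np.array(p)-[0,0,.19]
    dr(circ(.02,0),e,ps,(0,255,0));dr(circ(.008,-.034),e,ps,(255,0,255));dr([(.015,0,-.0215),(-.015,0,-.0215)],e,ps,(0,0,255))
    dr(circ(.023,0),port,pyaw,(255,255,0));dr(circ(.012,0),port,pyaw,(255,0,0));dr([(.018,0,0),(-.018,0,0)],port,pyaw,(255,255,255))
    return im
E
python3 -c "
from h import *
o=observe();p=o['ee_pos'];ps=o['ee_rot'][2]-np.pi;print(p,o['ee_rot'],o['ft_force'],o['q'])
port=[.5509,-.0882,.08]
s=snap('scene','s3');w=snap('wrist','w3')
a=over(s,'s3',p,ps,port,.03,290,380,120,245,4.6)
b=over(w,'w3',p,ps,port,.03,220,350,130,330,2.9)
h=max(a.shape[0],b.shape[0]);f=lambda i:cv2.copyMakeBorder(i,0,h-i.shape[0],0,0,0)
cv2.imwrite('pics/m3.png',np.hstack([f(a),f(b)]))
"
```

```text
[ 0.55061452 -0.08644674  0.34545351] [ 3.14107792e+00 -9.25688450e-04 -3.10913305e+00] [-0.3114583   0.14982684 -1.08821641] [-1.55806835e-01  3.84990726e-01  5.04929222e-02  1.23730419e+00
  3.32390435e-04 -1.88266370e-01]
```

View pics/m3.png

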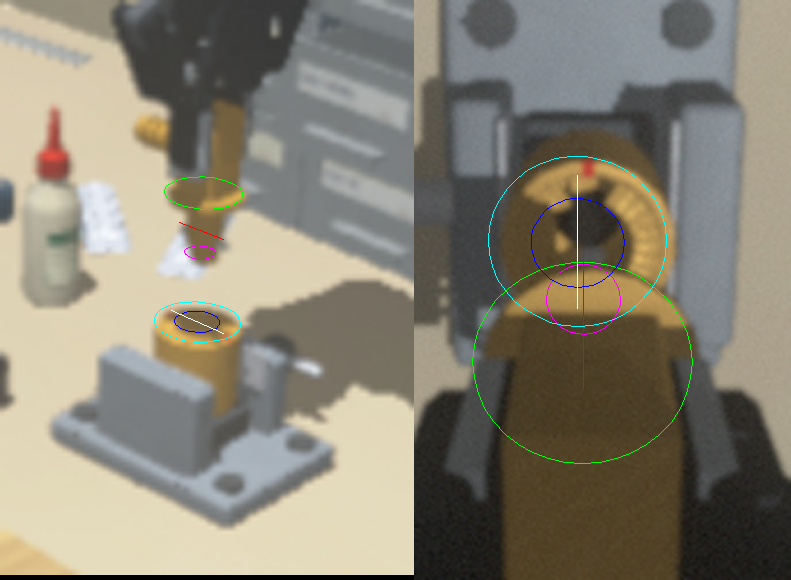

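Scene (left): the elbow hangs over the port, with its collar at (205,197) and the port rim at (198,325). Wrist (right): the bore is at (588,225) and the red slot mark at (588,168), on the same column as the elbow. The port overlay is about 1 mm off, so I take the port to be at (0.551, -0.087).

```bash
python3 -c "
from h import *
move([.551,-.087,.300],.03+np.pi)"
```

```text
offset cm [-0.03 -0.06  4.57] yaw 0.003 pos [ 0.5507 -0.0864  0.3457] rot [ 3.1414e+00 -3.0000e-04 -3.1089e+00] q [-0.16  0.38  0.05  1.24  0.   -0.19]
```

Request:
{"fn": "carry_out", "kwargs": {"increments": [{"jaw": 1, "offset": [0, -0.05, 1.5], "yaw": 0}, {"jaw": 1, "offset": [0, -0.05, 3], "yaw": 0}, {"jaw": 1, "offset": [0, -0.05, 4], "yaw": 0}, {"jaw": 1, "offset": [0, -0.05, 4.5], "yaw": 0}, {"jaw": 1, "offset": [0, -0.05, 4.5], "yaw": 0}]}}

```text
time: 6.95
ee_pos: [0.5508, -0.088, 0.3001]
ee_rot: [3.141, -0.001, -3.11]
ft_force: [0.3, 1.1, -1.5]
grip_width: 0.0236
grip_force: 39.4
```

Request:
{"fn": "carry_out", "kwargs": {"increments": [{"jaw": 1, "offset": [0, 0, 0.2], "yaw": 0}, {"jaw": 1, "offset": [0, 0, 0.4], "yaw": 0}, {"jaw": 1, "offset": [0, 0, 0.6], "yaw": 0}, {"jaw": 1, "offset": [0, 0, 0.8], "yaw": 0}, {"jaw": 1, "offset": [0, 0, 0.8], "yaw": 0}]}}

```text
time: 7.58
ee_pos: [0.5508, -0.088, 0.2925]
ee_rot: [3.142, -0.0, -3.11]
ft_force: [0.2, -0.2, -1.8]
grip_width: 0.0237
grip_force: 39.4
```

Request:
{"fn": "carry_out", "kwargs": {"increments": [{"jaw": 1, "offset": [0, 0, 0.15], "yaw": 0}, {"jaw": 1, "offset": [0, 0, 0.3], "yaw": 0}, {"jaw": 1, "offset": [0, 0, 0.3], "yaw": 0}]}}

```text
time: 7.95
ee_pos: [0.5509, -0.088, 0.2895]
ee_rot: [3.142, -0.0, -3.11]
ft_force: [-0.1, -0.4, -1.3]
grip_width: 0.0236
grip_force: 39.4
```

Request:
{"fn": "carry_out", "kwargs": {"increments": [{"jaw": 1, "offset": [0, 0, 0.15], "yaw": 0}, {"jaw": 1, "offset": [0, 0, 0.3], "yaw": 0}, {"jaw": 1, "offset": [0, 0, 0.3], "yaw": 0}]}}

```text
time: 8.32
ee_pos: [0.5509, -0.088, 0.2865]
ee_rot: [3.142, -0.0, -3.11]
ft_force: [-0.9, -0.2, -1.8]
grip_width: 0.0233
grip_force: 39.4
```

Pins are in the slots. I'll continue gently down to the thread's start.

Request:
{"fn": "carry_out", "kwargs": {"increments": [{"jaw": 1, "offset": [0, 0, 0.1], "yaw": 0}, {"jaw": 1, "offset": [0, 0, 0.2], "yaw": 0}, {"jaw": 1, "offset": [0, 0, 0.2], "yaw": 0}]}}

```text
time: 8.7
ee_pos: [0.5509, -0.088, 0.2846]
ee_rot: [3.142, -0.0, -3.11]
ft_force: [0.6, -0.3, -0.7]
grip_width: 0.0236
grip_force: 39.4
```

Request:
{"fn": "carry_out", "kwargs": {"increments": [{"jaw": 1, "offset": [0, 0, 0.05], "yaw": 0}, {"jaw": 1, "offset": [0, 0, 0.1], "yaw": 0}, {"jaw": 1, "offset": [0, 0, 0.1], "yaw": 0}]}}

```text
time: 9.07
ee_pos: [0.5509, -0.088, 0.2837]
ee_rot: [3.142, -0.0, -3.11]
ft_force: [-0.7, -0.7, -1.8]
grip_width: 0.0235
grip_force: 39.4
```

Request:
{"fn": "carry_out", "kwargs": {"increments": [{"jaw": 1, "offset": [0, 0, 0.05], "yaw": 0}, {"jaw": 1, "offset": [0, 0, 0.05], "yaw": 0}]}}

```text
time: 9.32
ee_pos: [0.551, -0.088, 0.2833]
ee_rot: [-3.142, 0.0, -3.11]
ft_force: [-0.2, 0.5, -1.9]
grip_width: 0.0237
grip_force: 39.4
```

Request:
{"fn": "carry_out", "kwargs": {"increments": [{"jaw": 1, "offset": [0, 0, 0.05], "yaw": 0}, {"jaw": 1, "offset": [0, 0, 0.05], "yaw": 0}]}}

```text
time: 9.57
ee_pos: [0.551, -0.0881, 0.2831]
ee_rot: [-3.141, 0.001, -3.11]
ft_force: [-0.7, 0.2, 1.3]
grip_width: 0.0237
grip_force: 39.7
```

Request:
{"fn": "carry_out", "kwargs": {"increments": [{"jaw": 1, "offset": [0, 0, 0.05], "yaw": 0}, {"jaw": 1, "offset": [0, 0, 0.05], "yaw": 0}]}}

```text
time: 9.82
ee_pos: [0.551, -0.088, 0.2828]
ee_rot: [-3.141, 0.001, -3.11]
ft_force: [-0.5, 0.1, 5.5]
grip_width: 0.0233
grip_force: 40.1
```

Contact at TCP z 0.283, with the pins resting on the thread's start as expected. I'll ease the push, then turn 10° at a time, following the thread down 0.83 mm per step while reading force and torque.

```bash
cat > feel.py <<'E'
from h import *
L=[]
for i in range(5):
    camera('wrist'); o=observe(); L.append(np.r_[o['ft_force'],o['wrist_torque'],o['ee_pos'],o['ee_rot'][2],o['q'][5],o['joint_efforts'][5]])
L=np.array(L); m=L.mean(0); s=L.std(0)
print('t %.2f F'%o['time'],m[:3].round(2),'T',m[3:6].round(4),'sdTz %.4f'%s[5],'p',m[6:9].round(4),'yaw %.4f q6 %.4f tau6 %.4f'%tuple(m[9:]))
E
python3 feel.py
```

```text
t 10.07 F [-1.33  0.2   5.79] T [0.013 0.422 0.008] sdTz 0.0257 p [ 0.551  -0.088   0.2828] yaw -3.1104 q6 -0.1896 tau6 -0.0017
```

Request:
{"fn": "carry_out", "kwargs": {"increments": [{"jaw": 1, "offset": [0, 0, -0.03], "yaw": 0}, {"jaw": 1, "offset": [0, 0, 0.01], "yaw": 0.087}, {"jaw": 1, "offset": [0, 0, 0.05], "yaw": 0.175}, {"jaw": 1, "offset": [0, 0, 0.05], "yaw": 0.175}]}}

```text
time: 10.58
ee_pos: [0.5513, -0.0882, 0.2821]
ee_rot: [-3.141, 0.002, 2.999]
ft_force: [-0.2, -1.0, 4.4]
grip_width: 0.0235
grip_force: 40.0
```

```bash
python3 feel.py
```

```text
t 10.82 F [ 0.68 -0.95  5.11] T [-0.2733 -0.0351  0.0253] sdTz 0.0313 p [ 0.5513 -0.0882  0.2821] yaw 2.9988 q6 -0.0158 tau6 0.0214
```

Request:
{"fn": "carry_out", "kwargs": {"increments": [{"jaw": 1, "offset": [0, 0, 0.02], "yaw": 0.087}, {"jaw": 1, "offset": [0, 0, 0.06], "yaw": 0.175}, {"jaw": 1, "offset": [0, 0, 0.06], "yaw": 0.175}]}}

```text
time: 11.2
ee_pos: [0.5511, -0.0882, 0.2813]
ee_rot: [-3.141, 0.001, 2.823]
ft_force: [0.4, -2.1, 5.2]
grip_width: 0.0235
grip_force: 40.1
```

```bash
python3 feel.py
```

```text
t 11.45 F [ 0.58 -1.73  4.72] T [-0.4121 -0.0428  0.0058] sdTz 0.0229 p [ 0.5511 -0.0882  0.2813] yaw 2.8233 q6 0.1598 tau6 0.0270
```

Request:
{"fn": "carry_out", "kwargs": {"increments": [{"jaw": 1, "offset": [0, 0, 0.04], "yaw": 0.087}, {"jaw": 1, "offset": [0, 0, 0.08], "yaw": 0.175}, {"jaw": 1, "offset": [0, 0, 0.08], "yaw": 0.175}]}}

```text
time: 11.82
ee_pos: [0.5511, -0.0879, 0.2804]
ee_rot: [3.141, 0.0, 2.649]
ft_force: [0.6, -0.8, 5.1]
grip_width: 0.0235
grip_force: 40.1
```

```bash
python3 feel.py
```

```text
t 12.07 F [ 0.89 -0.33  4.73] T [-1.493e-01 -1.548e-01  1.000e-04] sdTz 0.0289 p [ 0.5511 -0.0879  0.2804] yaw 2.6491 q6 0.3342 tau6 0.0095
```

Request:
{"fn": "carry_out", "kwargs": {"increments": [{"jaw": 1, "offset": [0, 0, 0.02], "yaw": 0.087}, {"jaw": 1, "offset": [0, 0, 0.05], "yaw": 0.175}, {"jaw": 1, "offset": [0, 0, 0.05], "yaw": 0.175}]}}

```text
time: 12.45
ee_pos: [0.5508, -0.0881, 0.2797]
ee_rot: [-3.141, -0.0, 2.474]
ft_force: [0.7, -1.6, 3.5]
grip_width: 0.0238
grip_force: 40.1
```

```bash
python3 feel.py
```

```text
t 12.70 F [ 0.25 -0.95  3.99] T [-0.2684  0.0042  0.0021] sdTz 0.0332 p [ 0.5509 -0.088   0.2797] yaw 2.4738 q6 0.5093 tau6 0.0167
```

Request:
{"fn": "carry_out", "kwargs": {"increments": [{"jaw": 1, "offset": [0, 0, 0.04], "yaw": 0.087}, {"jaw": 1, "offset": [0, 0, 0.083], "yaw": 0.175}, {"jaw": 1, "offset": [0, 0, 0.083], "yaw": 0.175}]}}

```text
time: 13.08
ee_pos: [0.5507, -0.0881, 0.2789]
ee_rot: [-3.141, -0.0, 2.298]
ft_force: [-0.8, -2.2, 5.1]
grip_width: 0.0233
grip_force: 40.1
```

```bash
python3 feel.py
```

```text
t 13.32 F [-0.84 -1.1   4.74] T [-0.2809  0.2277  0.0268] sdTz 0.0414 p [ 0.5507 -0.088   0.2789] yaw 2.2983 q6 0.6848 tau6 0.0271
```

Request:
{"fn": "carry_out", "kwargs": {"increments": [{"jaw": 1, "offset": [0, 0, 0.03], "yaw": 0.087}, {"jaw": 1, "offset": [0, 0, 0.065], "yaw": 0.175}, {"jaw": 1, "offset": [0, 0, 0.065], "yaw": 0.175}]}}

```text
time: 13.7
ee_pos: [0.5508, -0.0879, 0.278]
ee_rot: [-3.141, -0.001, 2.124]
ft_force: [-1.0, -1.6, 3.6]
grip_width: 0.0236
grip_force: 40.0
```

```bash
python3 feel.py
```

```text
t 13.95 F [-0.68 -0.77  2.8 ] T [-0.0952  0.2016  0.0017] sdTz 0.0339 p [ 0.5508 -0.0879  0.2781] yaw 2.1241 q6 0.8592 tau6 0.0175
```

Request:
{"fn": "carry_out", "kwargs": {"increments": [{"jaw": 1, "offset": [0, 0, 0.04], "yaw": 0.087}, {"jaw": 1, "offset": [0, 0, 0.083], "yaw": 0.175}, {"jaw": 1, "offset": [0, 0, 0.083], "yaw": 0.175}]}}

```text
time: 14.32
ee_pos: [0.5509, -0.0879, 0.2772]
ee_rot: [-3.142, -0.001, 1.949]
ft_force: [-0.9, 0.3, 1.6]
grip_width: 0.0234
grip_force: 39.8
```

```bash
python3 feel.py
```

```text
t 14.57 F [-0.26  0.11  1.25] T [0.0478 0.0407 0.0017] sdTz 0.0219 p [ 0.5509 -0.0879  0.2772] yaw 1.9492 q6 1.0341 tau6 0.0049
```

Request:
{"fn": "carry_out", "kwargs": {"increments": [{"jaw": 1, "offset": [0, 0, 0.045], "yaw": 0.087}, {"jaw": 1, "offset": [0, 0, 0.09], "yaw": 0.175}, {"jaw": 1, "offset": [0, 0, 0.09], "yaw": 0.175}]}}

```text
time: 14.95
ee_pos: [0.5509, -0.088, 0.2767]
ee_rot: [-3.141, -0.0, 1.774]
ft_force: [-0.8, 0.1, 2.3]
grip_width: 0.0234
grip_force: 40.0
```

```bash
python3 feel.py
```

```text
t 15.20 F [-1.18  0.04  3.18] T [ 0.0168  0.3061 -0.0143] sdTz 0.0342 p [ 0.5509 -0.088   0.2767] yaw 1.7741 q6 1.2091 tau6 -0.0090
```

Request:
{"fn": "carry_out", "kwargs": {"increments": [{"jaw": 1, "offset": [0, 0, 0.03], "yaw": 0.087}, {"jaw": 1, "offset": [0, 0, 0.03], "yaw": 0.087}]}}

```text
time: 15.45
ee_pos: [0.5511, -0.088, 0.2765]
ee_rot: [3.141, 0.0, 1.687]
ft_force: [-0.7, 0.5, 2.5]
grip_width: 0.0233
grip_force: 40.1
```

```bash
python3 feel.py
```

```text
t 15.70 F [-0.66  0.17  3.15] T [ 0.0442  0.2118 -0.0013] sdTz 0.0176 p [ 0.5511 -0.088   0.2765] yaw 1.6871 q6 1.2961 tau6 -0.0109
```

Request:
{"fn": "carry_out", "kwargs": {"increments": [{"jaw": 1, "offset": [0, 0, 0.03], "yaw": 0.087}, {"jaw": 1, "offset": [0, 0, 0.03], "yaw": 0.087}]}}

```text
time: 15.95
ee_pos: [0.5511, -0.088, 0.2763]
ee_rot: [3.141, 0.0, 1.6]
ft_force: [-1.2, -0.8, 3.6]
grip_width: 0.0235
grip_force: 40.3
```

```bash
python3 feel.py
```

```text
t 16.20 F [-0.42 -0.17  5.25] T [ 0.0711  0.0987 -0.0098] sdTz 0.0247 p [ 0.5511 -0.088   0.2762] yaw 1.6001 q6 1.3831 tau6 -0.0146
```

Request:
{"fn": "carry_out", "kwargs": {"increments": [{"jaw": 1, "offset": [0, 0, 0], "yaw": 0.087}, {"jaw": 1, "offset": [0, 0, 0], "yaw": 0.087}]}}

```text
time: 16.45
ee_pos: [0.5512, -0.088, 0.2761]
ee_rot: [3.141, -0.0, 1.513]
ft_force: [0.7, -0.0, 4.1]
grip_width: 0.0236
grip_force: 40.2
```

```bash
python3 feel.py
```

```text
t 16.70 F [0.92 0.02 4.48] T [ 0.0583 -0.1772 -0.0175] sdTz 0.0100 p [ 0.5512 -0.0881  0.2761] yaw 1.5131 q6 1.4701 tau6 -0.0170
```

Request:
{"fn": "carry_out", "kwargs": {"increments": [{"jaw": 1, "offset": [0, 0, 0.03], "yaw": 0.087}, {"jaw": 1, "offset": [0, 0, 0.03], "yaw": 0.087}]}}

```text
time: 16.95
ee_pos: [0.5512, -0.088, 0.2759]
ee_rot: [3.141, 0.0, 1.426]
ft_force: [1.1, 0.7, 5.0]
grip_width: 0.0235
grip_force: 40.3
```

```bash
python3 feel.py
```

```text
t 17.20 F [ 1.26 -0.22  4.75] T [ 0.0232 -0.3615 -0.0165] sdTz 0.0219 p [ 0.5512 -0.0881  0.2759] yaw 1.4260 q6 1.5572 tau6 -0.0193
```

Request:
{"fn": "carry_out", "kwargs": {"increments": [{"jaw": 1, "offset": [0, 0, 0], "yaw": 0.087}, {"jaw": 1, "offset": [0, 0, 0], "yaw": 0.087}]}}

```text
time: 17.45
ee_pos: [0.5512, -0.0881, 0.2756]
ee_rot: [3.141, -0.0, 1.339]
ft_force: [2.7, 0.9, 2.4]
grip_width: 0.0233
grip_force: 40.0
```

```bash
python3 feel.py
```

```text
t 17.70 F [ 2.4  -0.44  2.37] T [-0.0396 -0.7617  0.0014] sdTz 0.0164 p [ 0.5512 -0.0881  0.2756] yaw 1.3390 q6 1.6442 tau6 0.0009
```

Request:
{"fn": "carry_out", "kwargs": {"increments": [{"jaw": 1, "offset": [0, 0, 0.02], "yaw": 0.087}, {"jaw": 1, "offset": [0, 0, 0.02], "yaw": 0.087}]}}

```text
time: 17.95
ee_pos: [0.5511, -0.0881, 0.2753]
ee_rot: [3.141, 0.0, 1.252]
ft_force: [3.7, -0.1, 0.2]
grip_width: 0.0233
grip_force: 39.8
```

```bash
python3 feel.py
```

```text
t 18.20 F [ 3.98 -0.61  0.2 ] T [-0.1266 -1.0901 -0.0081] sdTz 0.0228 p [ 0.5511 -0.0881  0.2753] yaw 1.2519 q6 1.7312 tau6 -0.0068
```

Request:
{"fn": "carry_out", "kwargs": {"increments": [{"jaw": 1, "offset": [0, 0, 0.04], "yaw": 0.087}, {"jaw": 1, "offset": [0, 0, 0.04], "yaw": 0.087}]}}

```text
time: 18.45
ee_pos: [0.5511, -0.0881, 0.275]
ee_rot: [3.141, 0.0, 1.165]
ft_force: [4.5, -1.0, 0.8]
grip_width: 0.0236
grip_force: 39.7
```

```bash
python3 feel.py
```

```text
t 18.70 F [ 4.81 -0.54 -0.6 ] T [-0.2294 -1.2114  0.0129] sdTz 0.0417 p [ 0.5511 -0.0881  0.2751] yaw 1.1649 q6 1.8182 tau6 0.0048
```

Forces hint at thread pull-down, but a side force is growing. One look to check.

```bash
python3 -c "
from h import *
o=observe();p=o['ee_pos'];ps=o['ee_rot'][2]-np.pi;port=[.551,-.0875,.08]
s=snap('scene','s4');w=snap('wrist','w4');t=snap('top','t4')
a=over(s,'s4',p-[0,0,.001],ps,port,.03,300,365,140,245,5.5)
b=over(w,'w4',p-[0,0,.001],ps,port,.03,190,370,150,390,2.4)
h=max(a.shape[0],b.shape[0]);f=lambda i:cv2.copyMakeBorder(i,0,h-i.shape[0],0,0,0)
cv2.imwrite('pics/m4.png',np.hstack([f(a),f(b)]))
"
```

```text
(no output)
```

View pics/m4.png

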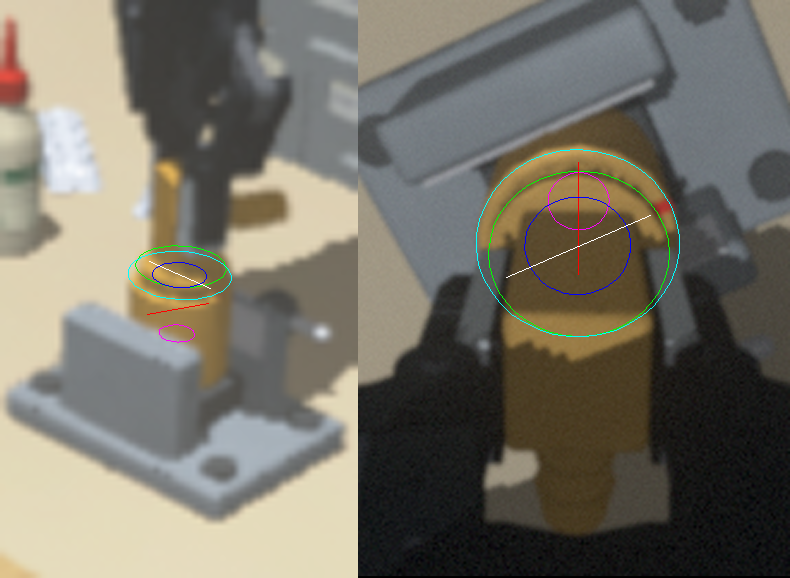

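The view shows the elbow seated: collar just above the port rim, upright, concentric, and turned with the gripper. The slot mark at (665,207) agrees with about 115° turned.

The thread began carrying the load at about 100° under a 6 N push. For a light push that means first resistance near 93 to 95°. My target is about 124°, while easing the side force.

Request:
{"fn": "carry_out", "kwargs": {"increments": [{"jaw": 1, "offset": [0.02, 0.045, 0.035], "yaw": 0.08}, {"jaw": 1, "offset": [0.02, 0.045, 0.075], "yaw": 0.16}, {"jaw": 1, "offset": [0.02, 0.045, 0.075], "yaw": 0.16}]}}

```text
time: 19.23
ee_pos: [0.5512, -0.0881, 0.2744]
ee_rot: [-3.141, 0.001, 1.005]
ft_force: [3.7, -2.3, -0.0]
grip_width: 0.0238
grip_force: 39.8
```

```bash
python3 feel.py
```

```text
t 19.48 F [ 3.1  -1.43  0.98] T [-0.3384 -0.8521  0.0104] sdTz 0.0228 p [ 0.5512 -0.0881  0.2743] yaw 1.0047 q6 1.9785 tau6 0.0096
```

Request:
{"fn": "carry_out", "kwargs": {"increments": [{"jaw": 1, "offset": [0, 0, -0.025], "yaw": -0.05}, {"jaw": 1, "offset": [0, 0, -0.05], "yaw": -0.1}]}}

```text
time: 19.73
ee_pos: [0.5509, -0.088, 0.2746]
ee_rot: [-3.14, 0.0, 1.106]
ft_force: [2.0, -0.6, 1.2]
grip_width: 0.0236
grip_force: 40.3
```

```bash
python3 -c "
from h import *
o=observe();print(o['ft_force'].round(2),o['wrist_torque'].round(3),o['joint_efforts'][5],o['joint_vel'][5],o['ee_pos'],o['ee_rot'])"; python3 feel.py
```

```text
[ 1.97 -0.6   1.19] [-0.19  -0.609 -0.122] 0.2448837272822857 -0.39563280028911896 [ 0.55093777 -0.0879697   0.27464787] [-3.13995462e+00  3.32126355e-04  1.10554327e+00]
t 19.98 F [ 1.43 -0.69  1.49] T [-0.1377 -0.4071  0.003 ] sdTz 0.0265 p [ 0.5509 -0.0879  0.2747] yaw 1.1041 q6 1.8792 tau6 -0.0729
```

Request:
{"fn": "carry_out", "kwargs": {"increments": [{"jaw": 1, "offset": [0, 0, 0.025], "yaw": 0.05}, {"jaw": 1, "offset": [0, 0, 0.05], "yaw": 0.1}]}}

```text
time: 20.23
ee_pos: [0.5512, -0.088, 0.2744]
ee_rot: [-3.141, 0.001, 1.003]
ft_force: [1.4, -1.2, 3.0]
grip_width: 0.0237
grip_force: 39.2
```

```bash
python3 -c "
from h import *
o=observe();print(o['ft_force'].round(2),o['wrist_torque'].round(3),o['joint_efforts'][5],o['joint_vel'][5],o['ee_pos'],o['ee_rot'])"; python3 feel.py
```

```text
[ 1.38 -1.2   3.03] [-0.322 -0.323  0.291] -0.04536164808087051 0.395006073440613 [ 0.55124179 -0.08803479  0.27444275] [-3.14135318e+00  5.89155394e-04  1.00250112e+00]
t 20.48 F [ 1.12 -1.16  2.24] T [-0.3212 -0.2644  0.0835] sdTz 0.0242 p [ 0.5512 -0.088   0.2743] yaw 1.0036 q6 1.9797 tau6 0.1509
```

Tightening torque is now clear: about +0.08 N m held and +0.29 moving clockwise, against -0.12 moving back. So it's stiff, at about 124° and roughly 30° past first resistance. I'll ease the residual push and let go.

Request:
{"fn": "carry_out", "kwargs": {"increments": [{"jaw": 1, "offset": [0, 0, -0.03], "yaw": 0}, {"jaw": 1, "offset": [0, 0, -0.03], "yaw": 0}, {"jaw": 0.6, "offset": [0, 0, -0.03], "yaw": 0}, {"jaw": 0.3, "offset": [0, 0, -0.03], "yaw": 0}, {"jaw": 0, "offset": [0, 0, -0.03], "yaw": 0}, {"jaw": 0, "offset": [0, 0, -0.03], "yaw": 0}, {"jaw": 0, "offset": [0, 0, -0.03], "yaw": 0}, {"jaw": 0, "offset": [0, 0, -0.03], "yaw": 0}]}}

```text
time: 21.48
ee_pos: [0.5514, -0.088, 0.2747]
ee_rot: [-3.142, -0.0, 1.004]
ft_force: [0.2, -0.4, -0.6]
grip_width: 0.0852
grip_force: 0.0
```

```bash
python3 -c "
from h import *
o=observe();p=o['ee_pos'];ps=o['ee_rot'][2]-np.pi;port=[.551,-.0875,.08];print(o['ft_force'],o['grip_width'],o['ee_rot'])
s=snap('scene','s5');w=snap('wrist','w5');s0=np.load('pics/s4.npz')
k=lambda s,a:over(s,a,p-[0,0,.0015],ps,port,.03,300,365,140,245,5)
b=over(w,'w5',p-[0,0,.001],ps,port,.03,200,350,150,390,2.1)
g=cv2.resize(s['pixels'][140:245,300:365,::-1],None,fx=5,fy=5,interpolation=cv2.INTER_CUBIC)
b=cv2.copyMakeBorder(b,0,525-b.shape[0],0,0,0) if b.shape[0]<525 else b[:525]
cv2.imwrite('pics/m5.png',np.hstack([g,b]))
"
```

```text
[ 0.19457745 -0.38462958 -0.5581668 ] 0.08520808224473483 [-3.14155852e+00 -2.35738066e-05  1.00380781e+00]
```

View pics/m5.png

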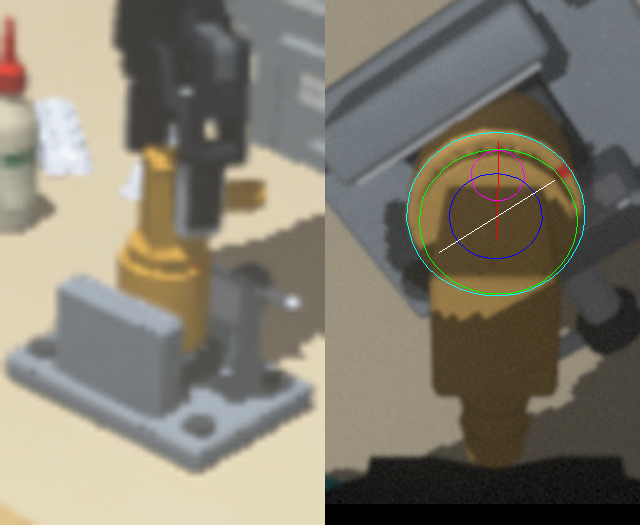

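Released: the elbow stands upright in the port with its collar near the rim (160,260), and the barb is still aligned with the tool (495,440), so it did not spring back. I'll retreat upward.

Request:
{"fn": "carry_out", "kwargs": {"increments": [{"jaw": 0, "offset": [0, 0, -1], "yaw": 0}, {"jaw": 0, "offset": [0, 0, -3], "yaw": 0}, {"jaw": 0, "offset": [0, 0, -6], "yaw": 0}, {"jaw": 0, "offset": [0, 0, -9], "yaw": 0}, {"jaw": 0, "offset": [0, 0, -10], "yaw": 0}, {"jaw": 0, "offset": [0, 0, -10], "yaw": 0}]}}

```text
time: 22.32
ee_pos: [0.5515, -0.088, 0.3753]
ee_rot: [3.14, -0.001, 1.004]
ft_force: [0.2, -0.7, 0.3]
grip_width: 0.0858
grip_force: 0.0
```

```bash
python3 -c "
from h import *
print(finish_job())"
```

```text
the job is handed in; nothing more can be done
None
```

The elbow is screwed into the grey vice's port, about 30° past my estimate of first resistance (93–95°, from the force readings). It is released and standing upright, and the job is handed in at 22 s, but no verdict came back and I could not measure the pin force directly.

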